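Nudge the tooling plate onto its locating pins

ROBOT

A 6-joint arm with a two-finger parallel gripper is mounted at the origin on the work surface. World frame = base frame: x ahead of the robot, y to its left, z up, the work surface at z = 0. Lengths are in m, angles in degrees, forces in N, time in s.
With the tool pointing down it reaches from about 0.375 to 0.9 m from the base axis. Payload 3.1 kg.
Tool frame: the origin (TCP) lies between the finger pads; the fingertips stand 11 mm ahead of it and the grasp point (between the pads) lies 8 mm behind it; z points along the fingers, y is the line along which they close (so a half turn about z gives the same grasp; the last joint's range is limited). The gripper opens to 87 mm and grips with 3 to 60 N. Pads are 19 mm wide; open, the fingers measure 117 mm over their backs; the gripper's body (75 mm by 190 mm) begins 51 mm behind the grasp point.
Start: joints at [53.772, 30.224, 82.088, -0, 67.689, -10.227], TCP at [0.274, 0.562, 0.234] pointing down, gripper open.
Joint ranges: [-176.69, 176.69], [-43.24, 126.21], [12.49, 139.97], [-82, 262], [0, 151.66], [-163.58, 163.58]. Speed limits (degrees/s): [159.86, 159.86, 180, 180, 180, 180].

INTERFACE

Orientations are given as a 3x3 rotation matrix whose columns are the frame's x, y, z axes.
In Python, from rig import bot gives the robot as it stands.
- The arm moves only by the tool apply_moves, never from a script. Its argument "steps" is a list that holds one entry, the list of rows, each a list of 7 numbers: the shift along the tool's x, y, z in cm, then the turn, a rotation vector about the tool's x, y, z in degrees, then the gripper command: -1 is shut, 1 is fully open, values between are in proportion. In form: [[[dx, dy, dz, rx, ry, rz, jaw], ...]]. A call has 1 to 20 rows; each row is the pose to reach, as a shift and turn from the pose commanded when the call began, along the tool's axes at that moment; what a row does not reach only later rows make up. A row lasts 1/8 s, in which the tool goes at most 62.5 mm and 10.7 degrees, less where a joint would pass 70% of its speed; a pose out of reach is approached as far as the arm can. A call with a gripper value outside its range is refused whole. The fingers move at their own pace and stop on an object; the grip force is fixed at half the most. Time passes only in rows, so rows that repeat a pose let the fingers close. It gives the time, the measured TCP pose, the force, the opening and the grip force at its end, in the units of the state.
- bot.read_state(): the state, without advancing time (a new reading comes with each control period).
- bot.capture(name): name is "side" or "top"; returns the picture (480x640x3 uint8, blue, green, red); there is no depth.
- bot.camera_model(name): a dict with "intrinsics" (3x3 intrinsics, pixels), "R" (3x3) and "t" (3): a world point X has camera coordinates R X + t. Camera axes: x right, y down, z forward; pixel columns grow to the right and rows downward; lengths in m; the calibration is good to about 2 mm. A picture is of the moment at which its call begins. camera_model takes no time and is no camera call.
- bot.hand_in(): hands the job in; it is judged then, once.
The state is a dict: "time_s": time; "joint_positions": joint angles; "qvel": joint speeds; "tau": joint torques, N m; "position": TCP position; "tcp_rot": TCP orientation; "force": force on the tool from outside, world axes, zero at the start; "moment": the same for the moment, N m; "opening": opening from 0.0 (shut) to 1.0 (fully open); "grasp_force": force on a finger pad.
Only numpy, scipy, OpenCV 4.12 (cv2) and the standard library are available. Lean on these libraries where they do the work, as an engineer would, in place of code of your own. Each camera call takes 0.05 s, during which the arm holds its last target. There are 200 camera calls.

TASK

The tooling plate of the bicycle-frame jig lies askew, propped up on the jig's two locating pins. With the fingertips gently push it square against the fence and sideways along it until its round hole and its slot drop over the two pins and it lies flat on the bed. Only push or press it, never pick it up or tip it, and leave the things standing around the jig where they are; finish with the hand clear.

Things in the scene. Friction and masses are not known exactly. Their poses are not given: they have to be found in the camera images.
- jig: Grey flat bed bolted to the bench (never moves): x -83 to +67 mm, y -155 to +155 mm, 20 mm high. Origin on the bench, z = 0; its top, where the plate sits, is at z = +20 mm. Its +x side faces away from the robot (yaw within 0.35 rad). It carries a fence and two steel locating pins at x = -30, y = +45 and -45 mm, hidden under the plate at the start.
- fence (a point): Middle of the inner (-x) face of the jig's fence, at its top edge: x = +46, y = 0, z = +36 mm of the jig. A dark steel bar along the bed's far side, 180 mm long in y (-90 to +90 mm, as long as the plate), 12 mm thick, 16 mm above the bed.
- pin_left (a point): Foot of the jig's +y locating pin, on the bed's top face, 20 mm above the bench. Pins: 9 mm diameter, 8 mm tall, the upper 5 mm tapering to a 4 mm flat tip.
- pin_right (a point): Foot of the jig's -y locating pin, on the bed's top face, 20 mm above the bench; same shape.
- plate: Loose aluminium tooling plate, 90 (its x) by 180 (its y) by 10 mm thick, 0.35 to 0.7 kg; slides with 2 to 6 N. Origin: centre of the underside. At the start its +x long edge rests on the bed 2 to 27 mm short of the fence and its -x side on the pin tips, so it slopes 0.11 to 0.15 rad (-x edge 10 to 13 mm up). It is off by 18 to 40 mm along the jig's y, to either side, and turned up to 0.08 rad.
- axle (a point): Top of the steel dummy axle fixed on the plate: 20 mm diameter post with a 34 mm wide, 6 mm high foot, at x = +8, y = 0 of the plate, its top 50 mm above the plate's underside. Seated, the plate's origin is at x = 0, y = 0, z = +20 mm of the jig, axes alike, its ends level with the fence's ends, 1 mm from the fence.
- plate_hole (a point): Centre of the plate's 13 mm round through hole, on its underside: x = -30, y = +45 mm of the plate. Belongs over pin_left. Pushed along the fence, the plate drops by itself when hole and slot meet the pins, which then stop it.
- plate_slot (a point): Centre of the plate's rectangular through slot, 13 mm (x) by 19 mm (y), on its underside: x = -30, y = -45 mm of the plate. Belongs over pin_right.
- tub: White plastic tub with a lid, 72 mm diameter, 100 mm high, standing beyond the jig's +y end of the fence. Origin: centre of its underside. To be left alone.
- lug: Short steel tube offcut standing on end, 36 mm diameter, 55 mm high, beyond the fence. Origin: centre of its underside. To be left alone.
- vblock: Dark steel vee block about 50 x 54 mm, 43 mm high, beyond the jig's -y end of the fence. Origin: centre of its underside. To be left alone.
- wrench: Steel wrench, 150 mm long, lying flat on the bench on the robot's side of the jig. Origin: underside, middle of its length. To be left alone.

How it is judged:
By the outcome, as a careful person would: the job done as asked, in the order asked, and still so for the second after the job is handed in, with the robot touching nothing.
It also fails if it takes over 54 s, if anything falls off the work surface, if the arm or the gripper's body presses on something with over 40 N, if the wrist force passes 120 N, or if a joint passes its speed limit or range.

## Working session

There is one attempt and no reset: what is moved stays moved. The work goes in short steps, Python scripts to look and compute and a tool call to move; the robot and the scene stay as the last step left them, time stands still between calls to the robot, and variables do not carry over. Pictures are saved under pics/ and viewed, at most 10 in all, crops included, and the job is handed in when it is done.

Besides the shell and the picture viewer there is one more tool, called after ">>>" as name(argument=value, ...) on one line, values as JSON. apply_moves: Moves the arm, as the interface text tells. Its arguments: {"type":"object","properties":{"steps":{"type":"array","items":{"type":"array","items":{"type":"array","items":{"type":"number"}}}}},"required":["steps"]}

```bash
mkdir -p pics
python3 - <<'E'
from rig import bot
import cv2
for n in("side","top"):
    cv2.imwrite(f"pics/{n}0.png",bot.capture(n)); m=bot.camera_model(n); print(n,m)
s=bot.read_state(); print(s['position'],s['tcp_rot'],s['force'],s['time_s'])
E
```

```text
side {'intrinsics': array([[550.70463318,   0.        , 326.27477949],
       [  0.        , 550.70463318, 243.05086533],
       [  0.        ,   0.        ,   1.        ]]), 'R': array([[ 0.98536937, -0.17039023,  0.00379192],
       [-0.12166246, -0.71880857, -0.68447972],
       [ 0.11935432,  0.67400401, -0.72902204]]), 't': array([-0.59769612,  0.13705535,  0.92044522])}
top {'intrinsics': array([[539.52072229,   0.        , 323.18428948],
       [  0.        , 539.52072229, 236.21502234],
       [  0.        ,   0.        ,   1.        ]]), 'R': array([[-0.00405345, -0.99984802,  0.01695574],
       [-0.99178511,  0.00185176, -0.12790182],
       [ 0.12785098, -0.01733489, -0.99164189]]), 't': array([0.02995341, 0.59027297, 0.93332309])}
[0.27359292 0.56122724 0.23268059] [[-8.98779913e-01  4.38398602e-01 -1.15463955e-03]
 [ 4.38399985e-01  8.98778599e-01 -1.57571208e-03]
 [ 3.46975340e-04 -1.92241233e-03 -9.99998092e-01]] [-0.20350464  0.82953018  0.16841321] 0.1
```

View pics/top0.png

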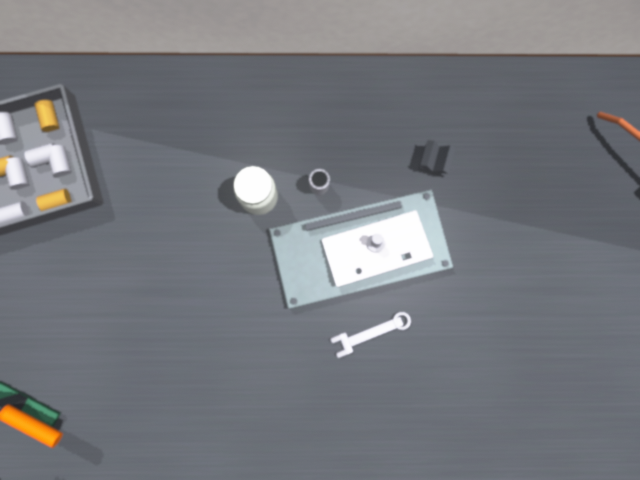

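View pics/side0.png

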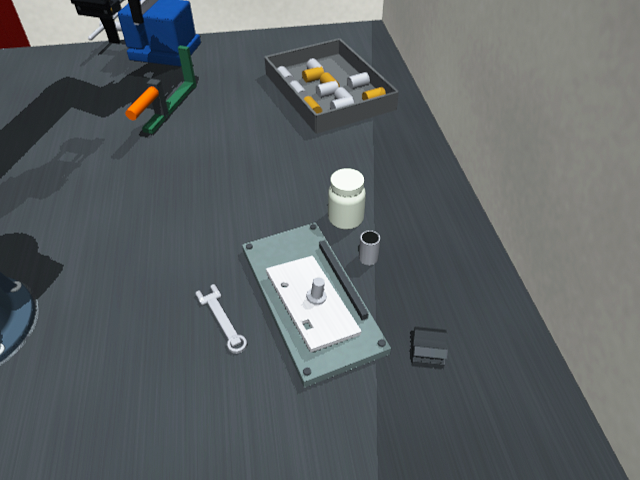

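The top view shows the plate (about 323–432, 212–285) shifted right (−y) of the fence (303–402). The axle is at about (376,241), the tub at (256,190), the lug at (319,180), the vee block at (432,158) and the wrench at (370,335). The side view agrees.

```bash
cat > h.py <<'E'
import cv2, numpy as np
from rig import bot
def ray(n,uv,z):
    m=bot.camera_model(n); K,R,t=m['intrinsics'],m['R'],m['t']
    c=-R.T@t; d=R.T@np.linalg.solve(K,np.r_[uv,1.]); return c+d*(z-c[2])/d[2]
def big(mask,near):
    cs,_=cv2.findContours(mask,cv2.RETR_EXTERNAL,cv2.CHAIN_APPROX_NONE)
    cs=[c for c in cs if cv2.contourArea(c)>300 and cv2.pointPolygonTest(cv2.convexHull(c),near,True)>-5]
    return max(cs,key=cv2.contourArea)
def quad(c):
    # long-side lines fitted from the contour, corners by intersection
    h=cv2.convexHull(c); q=cv2.approxPolyN(h,4,ensure_convex=True).reshape(4,2).astype(float)
    P=c[:,0].astype(float); L=[]
    for i in range(4):
        a,b=q[i],q[(i+1)%4]; u=(b-a)/np.linalg.norm(b-a); s=(P-a)@u; d=(P-a)@np.r_[-u[1],u[0]]
        l=np.linalg.norm(b-a); S=P[(abs(d)<3)&(s>.12*l)&(s<.88*l)]
        vx,vy,x,y=cv2.fitLine(S.astype(np.float32),cv2.DIST_HUBER,0,.01,.01).ravel(); L.append(np.cross([x,y,1],[x+vx,y+vy,1]))
    X=[np.cross(L[i-1],L[i]) for i in range(4)]
    return np.array([x[:2]/x[2] for x in X])
def masks(im):
    hsv=cv2.cvtColor(im,cv2.COLOR_BGR2HSV); i=im.astype(int)
    white=(((i.min(2)>195))*255).astype(np.uint8)
    green=(((i[...,1]-i[...,2]>12)&(i[...,1]>85))*255).astype(np.uint8)
    k=np.ones((5,5)); white=cv2.morphologyEx(white,cv2.MORPH_CLOSE,k)
    jig=cv2.morphologyEx(green|white,cv2.MORPH_CLOSE,k); return white,jig,green
E
python3 - <<'E'
from h import *
np.set_printoptions(precision=4,suppress=True)
for n,near in(("top",(350,262)),("side",(300,310))):
    im=cv2.imread(f"pics/{n}0.png"); w,j,g=masks(im)
    print(n, im[300 if n=='top' else 365, 305],im[262 if n=='top' else 300,350 if n=='top' else 300])
    qj=quad(big(j,near)); qw=quad(big(w,near)); print(qj,qw)
    print("jig",np.array([ray(n,p,.02) for p in qj]))
    print("plate z30",np.array([ray(n,p,.03)[:2] for p in qw]),"z41",np.array([ray(n,p,.041)[:2] for p in qw]))
    v=np.hstack([cv2.cvtColor(x,cv2.COLOR_GRAY2BGR) for x in(w,j)]); cv2.imwrite(f"pics/m_{n}.png",cv2.resize(v,(800,300)))
E
```

```text
top [203 198 181] [255 254 254]
[[451.9494 266.4753]
 [288.4355 307.0453]
 [269.8751 229.301 ]
 [430.773  190.0041]] [[451.0736 269.5844]
 [335.6531 284.1225]
 [321.1169 238.0223]
 [432.1357 204.3148]]
jig [[ 0.5365 -0.2072  0.02  ]
 [ 0.4642  0.091   0.02  ]
 [ 0.6056  0.1256  0.02  ]
 [ 0.6789 -0.1726  0.02  ]]
plate z30 [[ 0.5301 -0.2028]
 [ 0.5046  0.006 ]
 [ 0.588   0.0318]
 [ 0.65   -0.1721]] z41 [[ 0.5294 -0.2   ]
 [ 0.5042  0.0065]
 [ 0.5867  0.032 ]
 [ 0.6479 -0.1696]]
side [166 166 139] [247 244 243]
[[392.9719 351.6107]
 [305.5337 385.4911]
 [241.669  244.03  ]
 [315.0986 221.8433]] [[360.7751 330.5695]
 [310.7755 348.0057]
 [266.0287 268.2086]
 [311.984  255.6252]]
jig [[ 0.6815 -0.181   0.02  ]
 [ 0.5376 -0.216   0.02  ]
 [ 0.4628  0.0908  0.02  ]
 [ 0.6064  0.1259  0.02  ]]
plate z30 [[ 0.6381 -0.1405]
 [ 0.5545 -0.1591]
 [ 0.5016  0.0156]
 [ 0.5858  0.0315]] z41 [[ 0.636  -0.1477]
 [ 0.5536 -0.166 ]
 [ 0.5015  0.0061]
 [ 0.5845  0.0217]]
```

```bash
sed -i 's/i.min(2)>195/i.min(2)>T/; s/def masks(im)/def masks(im,T=225)/' h.py
python3 - <<'E'
from h import *
np.set_printoptions(precision=4,suppress=True)
yaw=.239; ex=np.r_[np.cos(yaw),np.sin(yaw)]; ey=np.r_[-ex[1],ex[0]]
# jig centre (from -y..+y and x -83..67) from top quad and side
for n,near in(("top",(350,262)),("side",(300,310))):
    im=cv2.imread(f"pics/{n}0.png"); w,j,g=masks(im)
    qj=quad(big(j,near)); c=np.mean([ray(n,p,.02)[:2] for p in qj],0); O=c+ex*.008; print(n,"jigO",O)
    O=np.r_[.5782,-.0388] if 0 else O
    qw=quad(big(w,near)); print(qw)
    for z in(.03,.042): 
        P=np.array([ray(n,p,z)[:2] for p in qw])-O; print(z,"in jig",np.c_[P@ex,P@ey])
    d=(cv2.cvtColor(im,cv2.COLOR_BGR2GRAY)<95).astype(np.uint8)*255
    cs,_=cv2.findContours(d,cv2.RETR_EXTERNAL,cv2.CHAIN_APPROX_NONE)
    hull=cv2.convexHull(big(j,near))
    for k in cs:
        m=cv2.minAreaRect(k)
        if cv2.pointPolygonTest(hull,m[0],True)>3 and cv2.contourArea(k)>6: 
            P=np.array([ray(n,p,.036)[:2] for p in (cv2.boxPoints(m) if cv2.contourArea(k)>150 else [m[0]])])-O
            print("dark",cv2.contourArea(k),m[0],np.c_[P@ex,P@ey].tolist())
    x0,y0=(260,170) if n=='top' else (230,210); 
    cv2.imwrite(f"pics/c_{n}.png",cv2.resize(im[y0:y0+150,x0:x0+200] if n=='top' else im[y0:y0+180,x0:x0+180],None,fx=3,fy=3,interpolation=cv2.INTER_CUBIC))
E
```

```text
top jigO [ 0.5791 -0.0389]
[[432.9013 256.1776]
 [336.837  285.8914]
 [321.7652 238.6465]
 [415.8651 210.4144]]
0.03 in jig [[-0.055  -0.1221]
 [-0.0652  0.06  ]
 [ 0.0241  0.0657]
 [ 0.0335 -0.1141]]
0.042 in jig [[-0.0555 -0.1193]
 [-0.0655  0.0606]
 [ 0.0227  0.0663]
 [ 0.032  -0.1113]]
side jigO [ 0.5799 -0.0432]
[[360.1425 330.4891]
 [311.0444 347.761 ]
 [266.6761 268.4511]
 [312.322  255.9615]]
0.03 in jig [[ 0.0327 -0.1078]
 [-0.0516 -0.1064]
 [-0.0613  0.0747]
 [ 0.0237  0.0702]]
0.042 in jig [[ 0.0286 -0.1149]
 [-0.0543 -0.1135]
 [-0.0638  0.0646]
 [ 0.0198  0.0602]]
dark 229791.5 (314.0, 239.5) [[-0.458500684593914, 1.4292029227007539], [1.338603743645715, 0.6666652339687659], [0.24982419054813554, -0.45725585867766844], [-0.49838690677781333, -0.13308547261153902]]
```

View pics/c_top.png

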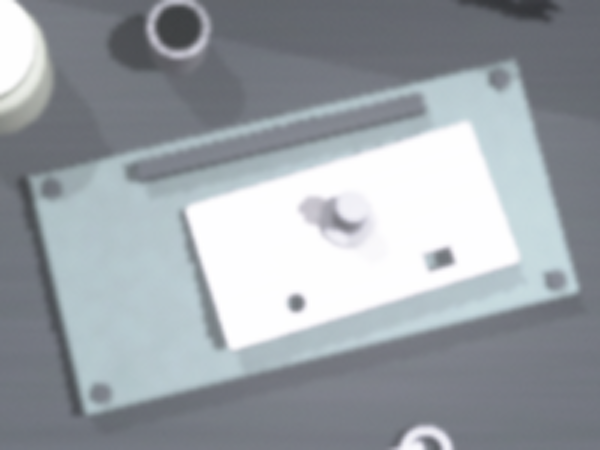

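View pics/c_side.png

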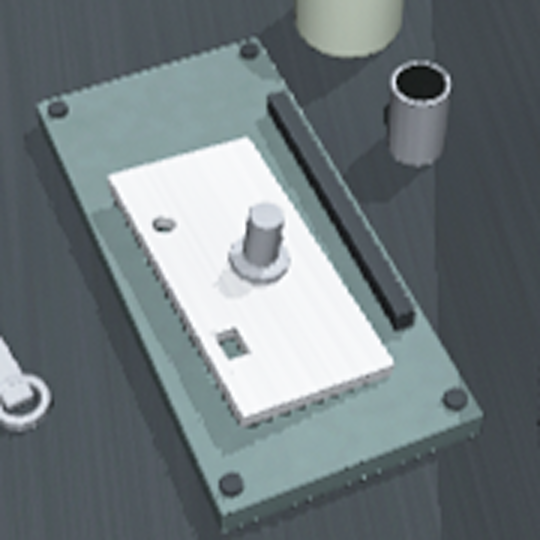

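Top crop: the plate corners are near (186,210), (470,122), (519,262) and (233,349). The round hole is at (296,302), the slot at (440,258), and the fence runs from (127,172) to (427,105). The side crop confirms the slope and the gap to the fence.

In the jig frame the plate is at y ≈ −27 mm, yaw +0.055 rad and 12–22 mm short of the fence. I'll square it with two open fingers on the −x edge.

```bash
cat >> h.py <<'E'
yaw=.239; ex=np.r_[np.cos(yaw),np.sin(yaw)]; ey=np.r_[-ex[1],ex[0]]; O=np.r_[.579,-.0395]
def where():
    s=bot.read_state(); p=np.array(s['position'])[:2]-O; R=np.array(s['tcp_rot']); f=np.array(s['force'])
    print("t%.2f jig xy mm"%s['time_s'],np.round(1e3*np.r_[p@ex,p@ey],1),"z",round(1e3*s['position'][2],1),"rot y-axis rel jig deg",round(np.degrees(np.arctan2(R[1,1],R[0,1])-yaw),2),
     "F jig",np.round([f[:2]@ex,f[:2]@ey,f[2]],1),"open",round(s['opening'],2))
def goto(x,y,z,ang):  # jig mm; ang = tool y-axis angle rel jig x, deg -> row numbers
    s=bot.read_state(); R=np.array(s['tcp_rot']); T=np.r_[O+ex*x/1e3+ey*y/1e3,z/1e3]
    d=R.T@(T-s['position'])*100; a=np.degrees(np.arctan2(R[1,1],R[0,1])-yaw); print("row",np.round(d,2),"rz",round(-(ang-a),1))
E
python3 -c "
from h import *
where(); goto(-95,-27,150,90)"
```

```text
t0.10 jig xy mm [-154.5  656. ] z 232.7 rot y-axis rel jig deg 50.3 F jig [-0.   0.9  0.2] open 1.0
row [-48.2  -48.73   8.35] rz -39.7
```

>>> apply_moves(steps=[[[-48.2,-48.7,8.4,0,0,-39.7,1],[-48.2,-48.7,8.4,0,0,-39.7,1],[-48.2,-48.7,8.4,0,0,-39.7,1],[-48.2,-48.7,8.4,0,0,-39.7,1],[-48.2,-48.7,8.4,0,0,-39.7,1],[-48.2,-48.7,8.4,0,0,-39.7,1],[-48.2,-48.7,8.4,0,0,-39.7,1],[-48.2,-48.7,8.4,0,0,-39.7,1],[-48.2,-48.7,8.4,0,0,-39.7,1],[-48.2,-48.7,8.4,0,0,-39.7,1],[-48.2,-48.7,8.4,0,0,-39.7,1],[-48.2,-48.7,8.4,0,0,-39.7,1],[-48.2,-48.7,8.4,0,0,-39.7,1],[-48.2,-48.7,8.4,0,0,-39.7,1],[-48.2,-48.7,8.4,0,0,-39.7,1],[-48.2,-48.7,8.4,0,0,-39.7,1]]])

```text
time_s: 2.1
position: [0.4935, -0.0861, 0.1498]
tcp_rot: [[-0.971, -0.239, 0.0], [-0.239, 0.971, 0.0], [-0.0, 0.0, -1.0]]
force: [0.0, -0.1, 0.8]
opening: 1.002
grasp_force: 0.0
```

```bash
python3 -c "
from h import *
where(); goto(-95,-27,38,90)"
```

```text
t2.10 jig xy mm [-94.1 -25. ] z 149.8 rot y-axis rel jig deg 90.11 F jig [-0.  -0.1  0.8] open 1.0
row [ 0.09 -0.2  11.18] rz 0.1
```

>>> apply_moves(steps=[[[0,-0.2,3,0,0,0,1],[0,-0.2,6,0,0,0,1],[0,-0.2,9,0,0,0,1],[0,-0.2,10.5,0,0,0,1],[0,-0.2,11.2,0,0,0,1],[0,-0.2,11.2,0,0,0,1]]])

```text
time_s: 2.85
position: [0.4944, -0.0892, 0.0377]
tcp_rot: [[-0.972, -0.237, 0.0], [-0.237, 0.972, -0.0], [-0.0, -0.0, -1.0]]
force: [-0.2, -0.4, -0.1]
opening: 0.998
grasp_force: 0.0
```

>>> apply_moves(steps=[[[-0.4,0,0,0,0,0,1],[-0.8,0,0,0,0,0,1],[-1.2,0,0,0,0,0,1],[-1.6,0,0,0,0,0,1],[-1.8,0,0,0,0,0,1],[-2.0,0,0,0,0,0,1],[-2.2,0,0,0,0,0,1],[-2.4,0,0,0,0,0,1],[-2.6,0,0,0,0,0,1],[-2.8,0,0,0,0,0,1],[-3.0,0,0,0,0,0,1],[-3.0,0,0,0,0,0,1]]])

```text
time_s: 4.35
position: [0.5236, -0.0821, 0.0375]
tcp_rot: [[-0.972, -0.237, 0.0], [-0.237, 0.972, -0.0], [-0.0, -0.0, -1.0]]
force: [-1.3, -0.3, -1.1]
opening: 1.0
grasp_force: 0.7
```

```bash
python3 -c "
from h import *
where()"
```

```text
t4.35 jig xy mm [-63.9 -28.3] z 37.5 rot y-axis rel jig deg 90.0 F jig [-1.3 -0.  -1.1] open 1.0
```

>>> apply_moves(steps=[[[-0.15,0,0,0,0,0,1],[-0.3,0,0,0,0,0,1],[-0.45,0,0,0,0,0,1],[-0.6,0,0,0,0,0,1],[-0.7,0,0,0,0,0,1],[-0.8,0,0,0,0,0,1],[-0.8,0,0,0,0,0,1]]])

```text
time_s: 5.22
position: [0.5312, -0.0802, 0.0376]
tcp_rot: [[-0.972, -0.237, 0.0], [-0.237, 0.972, -0.0], [-0.0, -0.0, -1.0]]
force: [-2.2, 0.5, -0.4]
opening: 0.999
grasp_force: 0.9
```

>>> apply_moves(steps=[[[-0.08,0,0,0,0,0,1],[-0.16,0,0,0,0,0,1]]])

```text
time_s: 5.48
position: [0.5326, -0.0798, 0.0375]
tcp_rot: [[-0.972, -0.237, -0.0], [-0.237, 0.972, 0.0], [0.0, 0.0, -1.0]]
force: [-2.3, -1.1, -2.2]
opening: 1.0
grasp_force: 1.1
```

Run:
```python
from h import *
where()
a=bot.capture("top"); b=bot.capture("side")
cv2.imwrite("pics/A.png",np.hstack([cv2.resize(a[170:320,260:460],None,fx=2,fy=2,interpolation=2),cv2.resize(b[200:350,200:400],None,fx=2,fy=2,interpolation=2)])[:, :800])
```

```text
t5.47 jig xy mm [-54.6 -28.2] z 37.5 rot y-axis rel jig deg 90.0 F jig [-2.5 -0.6 -2.2] open 1.0
```

View pics/A.png

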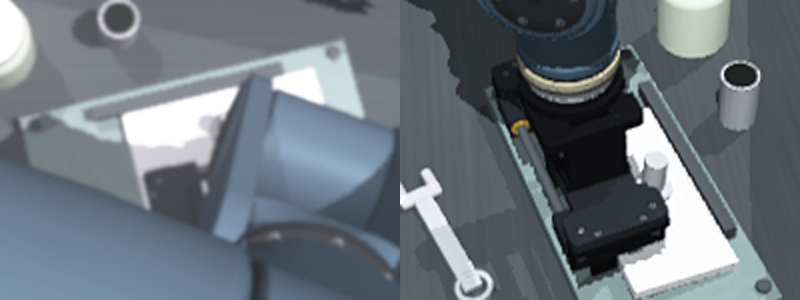

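The side half shows the plate nearly against the fence and squared, and the axle clear of the hand. I'll press on gently until the force rises.

>>> apply_moves(steps=[[[-0.05,0,0,0,0,0,1],[-0.1,0,0,0,0,0,1],[-0.1,0,0,0,0,0,1]]])

```text
time_s: 5.95
position: [0.5333, -0.0796, 0.0375]
tcp_rot: [[-0.972, -0.237, -0.001], [-0.237, 0.972, 0.0], [0.001, 0.0, -1.0]]
force: [-2.6, -0.9, -0.9]
opening: 1.005
grasp_force: 1.5
```

>>> apply_moves(steps=[[[-0.05,0,0,0,0,0,1],[-0.1,0,0,0,0,0,1],[-0.1,0,0,0,0,0,1]]])

```text
time_s: 6.32
position: [0.5334, -0.0795, 0.0374]
tcp_rot: [[-0.971, -0.237, -0.002], [-0.237, 0.971, 0.0], [0.002, 0.001, -1.0]]
force: [-4.4, -4.0, -0.7]
opening: 1.001
grasp_force: 2.8
```

```bash
python3 -c "
from h import *
where()"
```

```text
t6.33 jig xy mm [-53.8 -28.1] z 37.4 rot y-axis rel jig deg 90.03 F jig [-5.2 -2.8 -0.7] open 1.0
```

>>> apply_moves(steps=[[[-0.1,0,0,0,0,0,1],[-0.2,0,0,0,0,0,1],[-0.2,0,0,0,0,0,1]]])

```text
time_s: 6.7
position: [0.5336, -0.0794, 0.0373]
tcp_rot: [[-0.971, -0.238, -0.006], [-0.238, 0.971, -0.0], [0.006, 0.001, -1.0]]
force: [-8.8, -5.7, 1.6]
opening: 1.0
grasp_force: 4.9
```

```bash
python3 -c "
from h import *
where()"
```

```text
t6.70 jig xy mm [-53.5 -28. ] z 37.3 rot y-axis rel jig deg 90.05 F jig [-9.9 -3.5  1.6] open 1.0
```

>>> apply_moves(steps=[[[1,0,0,0,0,0,1],[3,0,0,0,0,0,1],[3,0,-3,0,0,0,0.15],[3,0,-8,0,0,0,0.15],[3,0,-11,0,0,0,0.15],[3,0,-11,0,0,0,0.15]]])

```text
time_s: 7.45
position: [0.5105, -0.0868, 0.1506]
tcp_rot: [[-0.972, -0.237, 0.01], [-0.237, 0.972, -0.003], [-0.009, -0.005, -1.0]]
force: [0.3, -0.2, -0.6]
opening: 0.639
grasp_force: 0.0
```

Run:
```python
from h import *
where(); goto(-3,-152,120,0)
```

```text
t7.45 jig xy mm [-77.7 -29.8] z 150.6 rot y-axis rel jig deg 90.0 F jig [ 0.2 -0.3 -0.6] open 0.64
row [ -7.45 -12.21   3.18] rz 90.0
```

>>> apply_moves(steps=[[[-7.4,-12.2,0,0,0,90,0.15],[-7.4,-12.2,0,0,0,90,0.15],[-7.4,-12.2,0,0,0,90,0.15],[-7.4,-12.2,0,0,0,90,0.15],[-7.4,-12.2,0,0,0,90,0.15],[-7.4,-12.2,0,0,0,90,0.15],[-7.4,-12.2,0,0,0,90,0.15],[-7.4,-12.2,0,0,0,90,0.15],[-7.4,-12.2,0,0,0,90,0.15],[-7.4,-12.2,3,0,0,90,0.15],[-7.4,-12.2,3,0,0,90,0.15],[-7.4,-12.2,3,0,0,90,0.15]]])

```text
time_s: 8.95
position: [0.6084, -0.187, 0.1172]
tcp_rot: [[-0.237, 0.972, 0.0], [0.972, 0.237, 0.0], [0.0, 0.0, -1.0]]
force: [0.2, -0.3, 0.6]
opening: 0.578
grasp_force: 0.0
```

Run:
```python
from h import *
where(); goto(-3,-152,37,0)
a=bot.capture("side"); b=bot.capture("top")
cv2.imwrite("pics/B.png",np.hstack([cv2.resize(b[170:320,260:460],None,fx=2,fy=2,interpolation=2),cv2.resize(a[210:400,230:430],None,fx=2,fy=1.579,interpolation=2)]))
```

```text
t8.95 jig xy mm [  -6.4 -150.3] z 117.2 rot y-axis rel jig deg 0.0 F jig [ 0.1 -0.3  0.6] open 0.58
row [-0.18  0.34  8.02] rz 0.0
```

View pics/B.png

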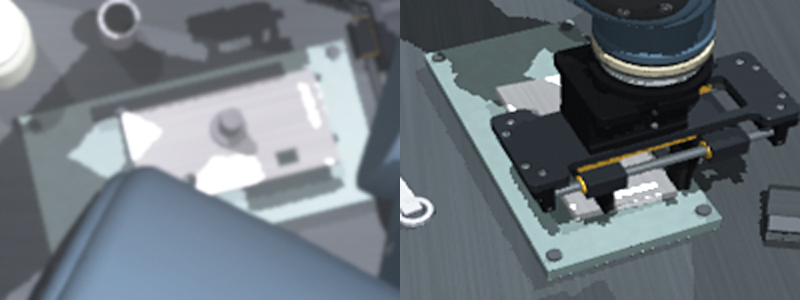

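In the top half, the plate's far edge (120,112)–(310,70) lies parallel to and along the fence. The side half shows the hand above the −y end and clear of the vee block. Next I'll descend and push along the fence.

>>> apply_moves(steps=[[[-0.2,0.2,3,0,0,0,0.15],[-0.2,0.2,6,0,0,0,0.15],[-0.2,0.2,7.4,0,0,0,0.15],[-0.2,0.2,8,0,0,0,0.15],[-0.2,0.2,8,0,0,0,0.15]]])

```text
time_s: 9.68
position: [0.611, -0.1887, 0.038]
tcp_rot: [[-0.237, 0.972, 0.001], [0.972, 0.237, -0.0], [-0.001, 0.001, -1.0]]
force: [-0.3, 0.9, 1.0]
opening: 0.58
grasp_force: 0.0
```

>>> apply_moves(steps=[[[0.4,0,0,0,0,0,0.15],[0.8,0,0,0,0,0,0.15],[1.2,0,0,0,0,0,0.15],[1.6,0,0,0,0,0,0.15],[2.0,0,0,0,0,0,0.15],[2.3,0,0,0,0,0,0.15],[2.6,0,0,0,0,0,0.15],[2.9,0,0,0,0,0,0.15],[3.2,0,0,0,0,0,0.15],[3.5,0,0,0,0,0,0.15],[3.5,0,0,0,0,0,0.15]]])

```text
time_s: 11.05
position: [0.6022, -0.1542, 0.0376]
tcp_rot: [[-0.237, 0.972, -0.0], [0.972, 0.237, 0.0], [0.0, -0.0, -1.0]]
force: [-0.1, -2.4, -1.2]
opening: 0.574
grasp_force: 1.2
```

```bash
python3 -c "
from h import *
where()"
```

```text
t11.05 jig xy mm [  -4.6 -117. ] z 37.6 rot y-axis rel jig deg 0.0 F jig [-0.7 -2.3 -1.2] open 0.57
```

>>> apply_moves(steps=[[[0.2,0,0,0,0,0,0.15],[0.4,0,0,0,0,0,0.15],[0.6,0,0,0,0,0,0.15],[0.8,0,0,0,0,0,0.15],[1.0,0,0,0,0,0,0.15],[1.2,0,0,0,0,0,0.15],[1.2,0,0,0,0,0,0.15]]])

```text
time_s: 11.92
position: [0.5992, -0.1422, 0.0375]
tcp_rot: [[-0.237, 0.972, -0.0], [0.972, 0.237, 0.001], [0.001, -0.0, -1.0]]
force: [-0.2, -1.1, -0.5]
opening: 0.574
grasp_force: 0.9
```

>>> apply_moves(steps=[[[0.08,0,0,0,0,0,0.15],[0.16,0,0,0,0,0,0.15],[0.24,0,0,0,0,0,0.15],[0.3,0,0,0,0,0,0.15],[0.3,0,0,0,0,0,0.15]]])

```text
time_s: 12.55
position: [0.5985, -0.1393, 0.0375]
tcp_rot: [[-0.237, 0.972, -0.001], [0.972, 0.237, 0.001], [0.001, -0.0, -1.0]]
force: [0.7, 0.2, -0.2]
opening: 0.576
grasp_force: 0.0
```

Run:
```python
from h import *
where()
a=bot.capture("side"); b=bot.capture("top")
cv2.imwrite("pics/C.png",np.hstack([cv2.resize(b[170:320,260:460],None,fx=2,fy=2,interpolation=2),cv2.resize(a[210:400,230:430],None,fx=2,fy=1.579,interpolation=2)]))
```

```text
t12.55 jig xy mm [  -4.7 -101.5] z 37.5 rot y-axis rel jig deg 0.01 F jig [ 0.7  0.  -0.2] open 0.58
```

View pics/C.png

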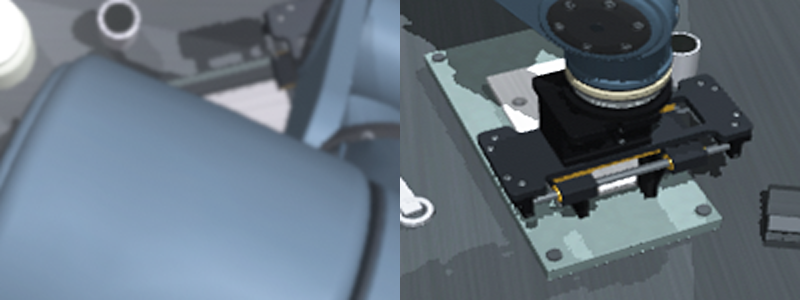

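The hole at (519,101) in the side half now looks filled by the pin, and the pushing force fell to zero, so the plate has probably dropped. I'll back off, go clear and check.

>>> apply_moves(steps=[[[-1.5,0,0,0,0,0,0.15],[-3.5,0,0,0,0,0,0.15],[-3.5,0,-4,0,0,0,0.15],[-3.5,0,-9,0,0,0,0.15],[-8,-6,-13,0,0,0,0.15],[-14,-12,-14,0,0,0,0.15],[-20,-16,-14,0,0,0,0.15],[-20,-16,-14,0,0,0,0.15],[-20,-16,-14,0,0,0,0.15],[-20,-16,-14,0,0,0,0.15]]])

```text
time_s: 13.9
position: [0.4902, -0.3729, 0.1775]
tcp_rot: [[-0.235, 0.972, 0.0], [0.972, 0.235, 0.001], [0.001, 0.0, -1.0]]
force: [0.0, 0.2, 0.4]
opening: 0.574
grasp_force: 0.0
```

Run:
```python
from h import *
np.set_printoptions(precision=4,suppress=True)
where()
I={n:bot.capture(n) for n in("side","top")}
for n,near in(("top",(345,255)),("side",(295,300))):
    try:
        w,j,g=masks(I[n]); qw=quad(big(w,near)); P=np.array([ray(n,p,.03)[:2] for p in qw])-O; print(n,np.c_[P@ex,P@ey])
    except Exception as e: print(n,e)
a,b=I["side"],I["top"]
cv2.imwrite("pics/D.png",np.hstack([cv2.resize(b[170:320,260:460],None,fx=2,fy=2,interpolation=2),cv2.resize(a[210:400,230:430],None,fx=2,fy=1.579,interpolation=2)]))
```

```text
t13.90 jig xy mm [-165.2 -302.9] z 177.5 rot y-axis rel jig deg -0.1 F jig [0.1 0.2 0.4] open 0.57
top [[-0.046  -0.0917]
 [-0.045   0.0893]
 [ 0.046   0.0876]
 [ 0.0432 -0.0944]]
side max() iterable argument is empty
```

View pics/D.png

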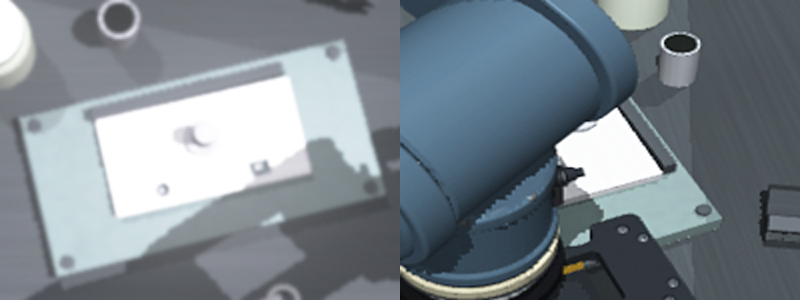

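The top half shows the plate level with the fence ends and a pin inside both the hole and the slot. I'll move the arm out of the side view to confirm it lies flat.

>>> apply_moves(steps=[[[-9,-27,-6,0,0,0,0.15],[-9,-27,-6,0,0,0,0.15],[-9,-27,-6,0,0,0,0.15],[-9,-27,-6,0,0,0,0.15],[-9,-27,-6,0,0,0,0.15],[-9,-27,-6,0,0,0,0.15],[-9,-27,-6,0,0,0,0.15],[-9,-27,-6,0,0,0,0.15]]])

```text
time_s: 15.0
position: [0.2512, -0.522, 0.2371]
tcp_rot: [[-0.239, 0.971, -0.0], [0.971, 0.239, 0.002], [0.002, 0.0, -1.0]]
force: [-0.1, 0.5, 0.0]
opening: 0.572
grasp_force: 0.0
```

Run:
```python
from h import *
np.set_printoptions(precision=4,suppress=True)
where()
I={n:bot.capture(n) for n in("side","top")}
for n,near in(("top",(345,255)),("side",(295,300))):
    try:
        w,j,g=masks(I[n]); qw=quad(big(w,near))
        for z in (.03,.041): P=np.array([ray(n,p,z)[:2] for p in qw])-O; print(n,z,np.c_[P@ex,P@ey])
    except Exception as e: print(n,e)
a,b=I["side"],I["top"]
cv2.imwrite("pics/E.png",np.hstack([cv2.resize(b[195:285,295:415],None,fx=3.3,fy=3.3,interpolation=2),cv2.resize(a[240:360,230:390],(400,297),interpolation=2)]))
```

```text
t15.00 jig xy mm [-432.7 -391.2] z 237.1 rot y-axis rel jig deg 0.16 F jig [-0.   0.5  0. ] open 0.57
top 0.03 [[-0.0471 -0.0916]
 [-0.0438  0.089 ]
 [ 0.0454  0.0873]
 [ 0.0431 -0.093 ]]
top 0.041 [[-0.0475 -0.0893]
 [-0.0443  0.0892]
 [ 0.0439  0.0875]
 [ 0.0416 -0.0907]]
side 0.03 [[ 0.042  -0.0911]
 [-0.0453 -0.0898]
 [-0.0425  0.0884]
 [ 0.0446  0.0869]]
side 0.041 [[ 0.0381 -0.098 ]
 [-0.0479 -0.0966]
 [-0.0452  0.0789]
 [ 0.0407  0.0774]]
```

View pics/E.png

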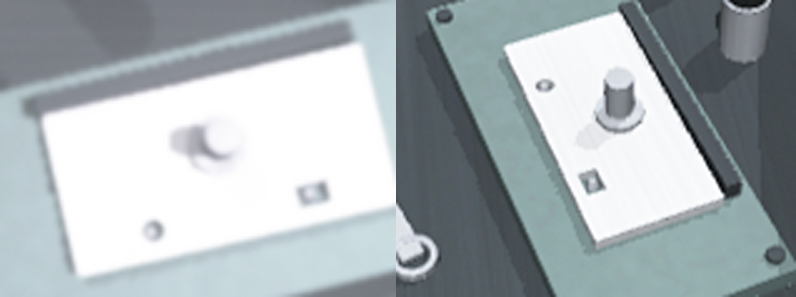

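Both views give consistent corners at z = 30 mm, so the plate is flat, with a pin visible in the hole at (152,230) and in the slot at (313,193). It still has a slight yaw of about −0.015 rad, leaving a 2–3 mm gap at the fence's −y end. One gentle two-finger push will square it.

Run:
```python
from h import *
goto(-80,-5,120,90)
```

```text
row [38.55 35.4  11.76] rz -89.9
```

>>> apply_moves(steps=[[[38.5,35.4,8,0,0,-90,1],[38.5,35.4,8,0,0,-90,1],[38.5,35.4,8,0,0,-90,1],[38.5,35.4,8,0,0,-90,1],[38.5,35.4,8,0,0,-90,1],[38.5,35.4,8,0,0,-90,1],[38.5,35.4,8,0,0,-90,1],[38.5,35.4,8,0,0,-90,1],[38.5,35.4,8,0,0,-90,1],[38.5,35.4,8,0,0,-90,1],[38.5,35.4,8,0,0,-90,1],[38.5,35.4,8,0,0,-90,1],[38.5,35.4,11.8,0,0,-90,1],[38.5,35.4,11.8,0,0,-90,1]]])

```text
time_s: 16.85
position: [0.5002, -0.066, 0.118]
tcp_rot: [[-0.972, -0.235, -0.005], [-0.235, 0.972, 0.002], [0.005, 0.003, -1.0]]
force: [-1.3, -0.2, -0.3]
opening: 1.002
grasp_force: 0.0
```

Run:
```python
from h import *
where(); goto(-80,-5,35,90)
```

```text
t16.85 jig xy mm [-82.8  -7.1] z 118.0 rot y-axis rel jig deg 89.88 F jig [-1.3  0.1 -0.3] open 1.0
row [-0.32  0.19  8.3 ] rz -0.1
```

>>> apply_moves(steps=[[[0,0.2,4,0,0,0,1],[0,0.2,7,0,0,0,1],[0,0.2,8.2,0,0,0,1],[0,0.2,8.2,0,0,0,1],[-0.7,0.2,8.2,0,0,0,1],[-1.4,0.2,8.2,0,0,0,1],[-1.8,0.2,8.2,0,0,0,1],[-2.2,0.2,8.2,0,0,0,1],[-2.3,0.2,8.2,0,0,0,1],[-2.4,0.2,8.2,0,0,0,1],[-2.5,0.2,8.2,0,0,0,1],[-2.5,0.2,8.2,0,0,0,1]]])

```text
time_s: 18.35
position: [0.5258, -0.0577, 0.0374]
tcp_rot: [[-0.972, -0.237, -0.001], [-0.237, 0.972, 0.0], [0.001, 0.0, -1.0]]
force: [-0.8, 0.8, 1.0]
opening: 0.996
grasp_force: 0.3
```

>>> apply_moves(steps=[[[-0.1,0,0,0,0,0,1],[-0.2,0,0,0,0,0,1],[-0.2,0,0,0,0,0,1]]])

```text
time_s: 18.73
position: [0.5278, -0.0573, 0.0374]
tcp_rot: [[-0.972, -0.237, -0.001], [-0.237, 0.972, 0.0], [0.001, 0.0, -1.0]]
force: [-2.1, -1.4, -1.0]
opening: 0.997
grasp_force: 1.3
```

Run:
```python
from h import *
where()
```

```text
t18.73 jig xy mm [-53.9  -5.1] z 37.4 rot y-axis rel jig deg 89.99 F jig [-2.4 -0.9 -1. ] open 1.0
```

>>> apply_moves(steps=[[[-0.05,0,0,0,0,0,1],[-0.1,0,0,0,0,0,1],[-0.1,0,0,0,0,0,1]]])

```text
time_s: 19.1
position: [0.5282, -0.0571, 0.0374]
tcp_rot: [[-0.971, -0.237, -0.002], [-0.237, 0.971, -0.0], [0.002, 0.0, -1.0]]
force: [-3.7, -3.1, 1.0]
opening: 1.005
grasp_force: 2.4
```

>>> apply_moves(steps=[[[1,0,0,0,0,0,1],[3,0,0,0,0,0,1],[3,0,-4,0,0,0,1],[4,0,-10,0,0,0,1],[4,0,-14,0,0,0,1],[4,-6,-17,0,0,0,1],[4,-12,-17,0,0,0,1],[6,-18,-17,0,0,0,1],[9,-24,-17,0,0,0,1],[12,-30,-17,0,0,0,1],[15,-36,-17,0,0,0,1],[17,-40,-17,0,0,0,1],[17,-40,-17,0,0,0,1],[17,-40,-17,0,0,0,1]]])

```text
time_s: 20.85
position: [0.4585, -0.4853, 0.2071]
tcp_rot: [[-0.972, -0.236, 0.0], [-0.236, 0.972, 0.001], [-0.001, 0.001, -1.0]]
force: [0.5, 0.9, 0.3]
opening: 1.003
grasp_force: 0.0
```

Run:
```python
from h import *
np.set_printoptions(precision=4,suppress=True)
where()
I={n:bot.capture(n) for n in("side","top")}
for n,near in(("top",(345,255)),("side",(295,300))):
    try:
        w,j,g=masks(I[n]); qw=quad(big(w,near)); P=np.array([ray(n,p,.03)[:2] for p in qw])-O; print(n,np.c_[P@ex,P@ey])
    except Exception as e: print(n,e)
a,b=I["side"],I["top"]
cv2.imwrite("pics/F.png",np.hstack([cv2.resize(b[150:300,240:460],(400,297),interpolation=2),cv2.resize(a[240:360,230:390],(400,297),interpolation=2)]))
```

```text
t20.85 jig xy mm [-222.6 -404.6] z 207.1 rot y-axis rel jig deg 89.97 F jig [0.7 0.7 0.3] open 1.0
top [[-0.0442 -0.093 ]
 [-0.0445  0.0891]
 [ 0.0461  0.0893]
 [ 0.0459 -0.0923]]
side [[ 0.0447 -0.0899]
 [-0.0425 -0.09  ]
 [-0.0425  0.0878]
 [ 0.0446  0.0886]]
```

View pics/F.png

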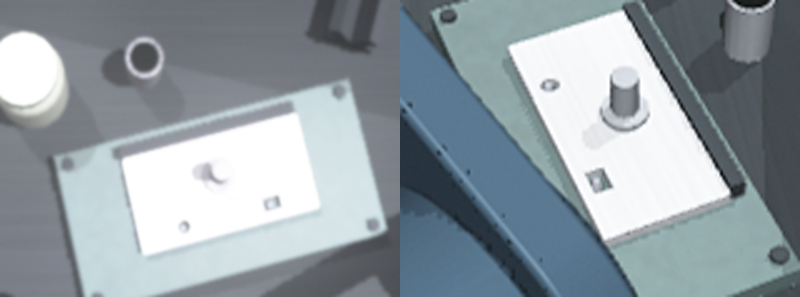

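The plate is now square and flat against the fence, with a pin in the hole at (184,226) and in the slot at (272,202). The tub and lug stand where they were, and the hand is clear.

```bash
python3 -c "
from rig import bot
print(bot.hand_in())"
```

```text
the job is handed in; nothing more can be done
None
```

I handed the job in: the plate lies flat and square against the fence with its hole and slot over the two pins, the hand is clear, and it took about 21 s.

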